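# Finger-check and count a roof tile

### The arm

A 7-joint arm with a two-finger parallel gripper is mounted at the origin on the work surface. World frame = base frame: x ahead of the robot, y to its left, z up, the work surface at z = 0. Lengths are in mm, angles in rad, forces in N, time in s.
With the tool pointing down it reaches from about 425 to 875 mm from the base axis. Payload 4.7 kg.
Tool frame: the origin (TCP) lies midway between the tips of the shut fingers; the grasp point (between the pads) lies 19 mm behind it; z points along the fingers, y is the line along which they close (so a half turn about z gives the same grasp; the last joint's range is limited). The gripper opens to 85 mm and grips with 20 to 120 N. Pads are 22 mm wide; open, the fingers measure 114 mm over their backs; the gripper's body (76 mm by 85 mm) begins 54 mm behind the grasp point. The pads swing forward as they close: fully open they stand 13 mm farther back than shut.
Start: joints at [-1.111, 0.321, -0.07, 1.45, 0.023, 1.371, -0.057], TCP at [280.295, 586.48, 231.349] pointing down, gripper open.
Joint ranges: [-2.86, 2.86], [-0.3, 2.09], [-1.38, 1.24], [0.06, 2.45], [-1.56, 4.7], [0.09, 2.05], [-2.69, 2.69]. Speed limits (rad/s): [2.57, 2.57, 3.14, 3.14, 3.14, 3.14, 3.14].

### API

Orientations are given as a rotation vector (axis times angle).
In Python, from cell import status, read_camera, camera_model, workorder gives the robot as it stands. The module is installed in compiled form; this text tells all that it offers.
- The arm moves only by the shell command python3 -m jog 'ROWS' [OPENING]. ROWS is JSON, a list of rows, each a list of 2 entries, a list of its own where there are three numbers: the shift along the tool's x, y, z normalised to -1 to 1, where 1 is 0.075 m, then the turn about the tool's z normalised to -1 to 1, where 1 is pi/4 rad. A call has 1 to 10 rows; each row shifts and turns the commanded pose from where the row before left it, along the tool's axes as they then stand; what a row does not reach is not made up. A row lasts 1/12 s, in which the tool goes at most 41.7 mm and 7.16 degrees, less where a joint would pass 70% of its speed; a pose out of reach is approached as far as the arm can. A call with a number of a shift or a turn outside -1 to 1 is refused whole. A call with a gripper value outside its range is refused whole. OPENING is the opening, from -1 (shut) to 1 (fully open), so that 0 is half open, set as the call begins (- or left out, the last holds). The fingers move at their own pace and stop on an object; the grip force is fixed at half the most. Time passes only in rows, so rows that do not move let the fingers close. It gives the time, the measured TCP pose, the force, the opening and the grip force at its end, in the units of the state.
- status.get_state(): the state, without advancing time (a new reading comes with each control period).
- read_camera(name): name is "scene" or "top"; returns the picture (400x640x3 uint8, blue, green, red); there is no depth.
- camera_model(name): a dict with "fx", "fy", "cx", "cy" (pixels), "rvec" (rotation vector, rad) and "tvec" (3), from world to camera coordinates, as OpenCV has them. Camera axes: x right, y down, z forward; pixel columns grow to the right and rows downward; lengths in mm; the calibration is good to about 2 mm. A picture is of the moment at which its call begins. camera_model takes no time and is no camera call.
- workorder.hand_in(): hands the job in; it is judged then, once.
The state is a dict: "clock": time; "joints": joint angles; "qvel": joint speeds; "tau": joint torques, N m; "ee_pos": TCP position; "orientation": TCP orientation; "contact_force": force on the tool from outside, world axes, zero at the start; "moment": the same for the moment, N m; "finger_gap": finger opening in mm; "finger_force": force on a finger pad.
Only numpy, scipy, OpenCV 4.12 (cv2) and the standard library are available. Lean on these libraries where they do the work, as an engineer would, in place of code of your own. Each camera call takes 0.05 s, during which the arm holds its last target. There are 200 camera calls.

### The job

Check and count the half-round roof tile on the drying plank: touch the middle of its crown lightly with the fingertips and lift off again, then press the counter plunger directly in front of that tile fully down, let it spring back up, and withdraw. Grasp and lift nothing; do not touch the other two tiles, leave the other two plungers unpressed, and leave the tile itself and everything else where it stands.

Things in the scene. Friction and masses are not known exactly. Their poses are not given: they have to be found in the camera images.
- plank: Fixed wooden drying plank, 310 x 500 x 15 mm. Origin on the table, under the middle plunger; x away from the robot, y along the plank to the robot's left (turned up to 0.15 rad), z up. It spans x -80 to 230 mm. Counters stand at x = 0, y = -150, 0, 150 mm; behind each lies one tile on a pallet board (170 x 140 mm, top 33 mm above the table), middle near x = 130 mm and within 10 mm of its counter's y. Which tile is where varies.
- half_round: The half-round roof tile (the one to touch): grey-brown unfired clay, loose, about 0.5 kg, an arched shell lying hollow side down; 165 mm long along its x axis, 110 mm wide along y, 42 mm high, wall 11 mm. Origin at the centre of its footprint on its pallet board, 33 mm above the table. Its x axis points away from the robot to within about 0.3 rad.
- crown (a point): The middle of the half-round tile's crown: the highest line of the arch, halfway along its length, 42 mm above the pallet board, 74 to 75 mm above the table. The pallet board stands on rubber pads and gives about 1 mm for every 4 N, at most 6 mm; the clay is soft and should feel no more than 25 N.
- ridge: Angled ridge tile of the same clay, loose, 165 x 114 mm, a roof shape with two flat slopes, about 46 mm high, lying like a tent. Origin at the centre of its footprint. Not to be touched.
- flat: Flat tile of the same clay, loose, 165 x 110 x 14 mm with one small lug 12 mm high at its far end. Origin at the centre of its underside. Not to be touched.
- plunger_left_top (a point): Centre of the top face of the counter plunger at the plank's y = +150 mm: a black upright round plunger, 26 mm across, standing 18 mm proud of its steel box, top 55 mm above the table when up. The box is 56 x 60 mm, its top 37 mm above the table.
- plunger_middle_top (a point): The same for the plunger at the plank's y = 0.
- plunger_right_top (a point): The same for the plunger at the plank's y = -150 mm.
- plunger_left (a joint): How far the left plunger is pressed, m: 0 up, 0.008 fully down. A spring returns it: about 1.5 N starts it, about 5 N holds it fully down. It stops firmly at 0.008.
- plunger_middle (a joint): The same for the middle plunger.
- plunger_right (a joint): The same for the right plunger.
- stamp: Bystander: small turned wooden stamp standing upright on the plank between the left and middle counters, 28 mm across, 45 mm tall. Origin at its foot.
- stone: Bystander: smooth burnishing stone lying on the plank between the right and middle counters, 36 mm across, 16 mm high. Origin at its underside.
- bowl: Bystander: aluminium bowl, 140 mm across, 50 mm high, on the table left of the plank. Origin at its underside.
- cup: Bystander: terracotta cup, 72 mm across, 85 mm tall, on the table left of the plank. Origin at its underside.
- mallet: Bystander: wooden mallet lying on the table right of the plank.
- brush: Bystander: brush lying on the table right of the plank.
Things that resemble listed ones, but are neither listed nor needed, are in the scene too. Leave any red or turquoise look-alike of the half_round alone.

How it is judged (in metres and radians):
On the way, in this order (a step that is already met when the one before it is completed fails the run):
1. the fingertips touch the half-round tile within 35 mm of the middle of its crown (contact force between the fingers and half_round above 0.4 N and horizontal distance between the grasp point and crown below 0.035 m), for 0.04 s.
2. the fingers are off the tile and have left its crown (contact force between the fingers and half_round below 0.05 N and distance between the grasp point and crown above 0.05 m), for 0.05 s.
3. the plunger in front of the half-round tile is pressed at least 6 mm of its 8 mm (((y of half_round in the frame of plank between -0.21 and -0.09 m and value of joint plunger_right above 0.006 m) or (y of half_round in the frame of plank between -0.06 and 0.06 m and value of joint plunger_middle above 0.006 m) or (y of half_round in the frame of plank between 0.09 and 0.21 m and value of joint plunger_left above 0.006 m))), for 0.05 s.
At the end, for the whole second after the job is handed in: All three plungers are up again (within 1 mm); the half-round tile is at rest within 12 mm of where it lay, the other two tiles within 8 mm, the stamp, stone, bowl, cup, mallet and brush within 15 mm of where they were (value of joint each of plunger_right, plunger_middle, plunger_left below 0.001 m and distance of half_round from where it was at the start of the episode below 0.012 m and linear speed of half_round below 0.01 m/s and distance of each of ridge, flat from where it was at the start of the episode below 0.008 m and distance of each of stamp, stone, bowl, cup, mallet, brush from where it was at the start of the episode below 0.015 m); the robot touches nothing.
It fails at once if the half-round tile is pressed harder than 25 N (contact force between the fingers and half_round above 25 N).
It fails at once if the half-round tile is shifted, lifted or carried by more than 12 mm (distance of half_round from where it was at the start of the episode above 0.012 m).
It fails at once if one of the other two tiles is touched (over 1 N) or moved by more than 8 mm (contact force between any of the fingers, the arm and ridge above 1 N or contact force between any of the fingers, the arm and flat above 1 N or distance of any of ridge, flat from where it was at the start of the episode above 0.008 m).
It fails at once if a plunger that is not in front of the half-round tile is pressed by more than 2 mm ((not (y of half_round in the frame of plank between -0.21 and -0.09 m) and value of joint plunger_right above 0.002 m) or (not (y of half_round in the frame of plank between -0.06 and 0.06 m) and value of joint plunger_middle above 0.002 m) or (not (y of half_round in the frame of plank between 0.09 and 0.21 m) and value of joint plunger_left above 0.002 m)).
It fails at once if a bystander is pushed, lifted or knocked by more than 15 mm (distance of any of stamp, stone, bowl, cup, mallet, brush from where it was at the start of the episode above 0.015 m).
It also fails if it takes over 38 s, if anything falls off the work surface, if the arm or the gripper's body presses on something with over 40 N, if the wrist force passes 120 N, or if a joint passes its speed limit or range.

## Working session

There is one attempt and no reset: what is moved stays moved. The work goes in short steps, Python scripts to look and compute and a shell command to move; the robot and the scene stay as the last step left them, time stands still between calls to the robot, and variables do not carry over. Pictures are saved under pics/ and viewed, at most 10 in all, crops included, and the job is handed in when it is done.

```bash
mkdir -p pics
python3 - <<'E'
from cell import status, read_camera, camera_model
import cv2
for n in("top","scene"):
    cv2.imwrite(f"pics/{n}0.png",read_camera(n)); print(n,camera_model(n))
s=status.get_state(); print(s)
E
```

```text
top {'fx': 380.90259171349675, 'fy': 380.90259171349675, 'cx': 321.4425642188377, 'cy': 200.8453781318126, 'rvec': array([ 2.19041376, -2.17173225,  0.07678022]), 'tvec': array([   3.9663246,  479.8148154, 1109.3887748])}
scene {'fx': 514.4936872377175, 'fy': 514.4936872377175, 'cx': 319.06699649669207, 'cy': 195.00311398327761, 'rvec': array([ 0.76620119,  2.41622792, -1.28836997]), 'tvec': array([ 371.75488553,  -96.15594953, 1727.88149297])}
{'clock': 0.1, 'joints': array([-1.11082509,  0.32172812, -0.07010407,  1.45155246,  0.02257709,
        1.37079231, -0.05690885]), 'qvel': array([ 5.51264396e-04, -2.63180310e-03, -1.04676176e-03, -2.73618838e-03,
       -1.18310570e-03,  5.78985540e-04, -7.67676448e-05]), 'tau': array([-3.49606071e-04, -4.94876790e+01, -3.84184113e-01, -3.15206516e+01,
        1.29575466e-02,  7.49724044e-03, -2.56358032e-05]), 'ee_pos': array([280.12706895, 586.0092272 , 230.34676049]), 'orientation': array([-6.94466629e-01, -3.06355342e+00,  2.61437141e-03]), 'contact_force': array([-0.53398957, -0.78945281, -0.19524237]), 'moment': array([ 0.00074827, -0.02091096, -0.08544063]), 'finger_force': 0.0, 'finger_gap': 85.51102707305806}
```

View pics/top0.png

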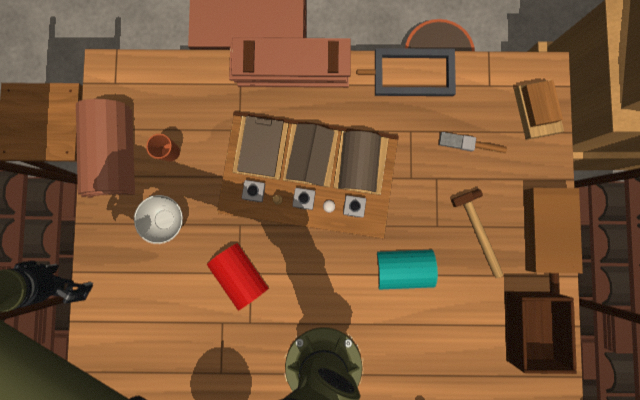

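View pics/scene0.png

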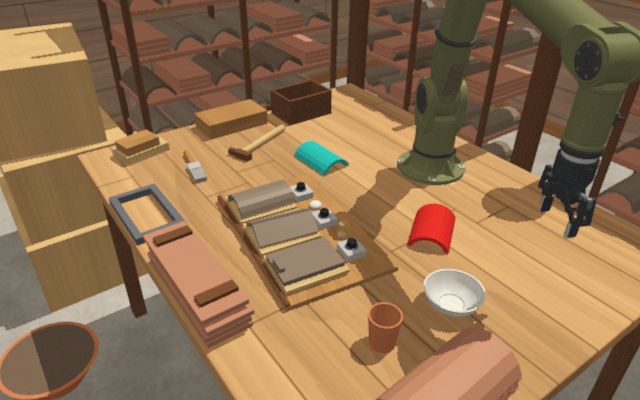

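The top view shows three clay tiles: (262,147) with a lug, so flat; (312,152) with two slopes, so ridge; and (360,160), smoothly shaded, so half-round on the right. The red one at (238,276) and the turquoise one at (407,269) are look-alikes. The plungers are at about (254,189), (304,197) and (355,205). I'll confirm this in a crop and measure.

```bash
cat > h.py <<'E'
import numpy as np, cv2
from cell import camera_model
def ray(n,uv,z):
    m=camera_model(n);R=cv2.Rodrigues(np.array(m['rvec']))[0];C=-R.T@m['tvec']
    d=R.T@np.array([(uv[0]-m['cx'])/m['fx'],(uv[1]-m['cy'])/m['fy'],1]);return C+d*(z-C[2])/d[2]
def proj(n,p):
    m=camera_model(n);K=np.array([[m['fx'],0,m['cx']],[0,m['fy'],m['cy']],[0,0,1]])
    return cv2.projectPoints(np.array(p,float).reshape(-1,1,3),m['rvec'],m['tvec'],K,None)[0].reshape(-1,2)
E
python3 - <<'E'
from h import *
a=cv2.imread('pics/top0.png');b=cv2.imread('pics/scene0.png')
A=cv2.resize(a[105:235,220:400],None,fx=4,fy=4,interpolation=cv2.INTER_CUBIC)[:,:720]
B=cv2.resize(b[170:290,210:370],None,fx=4,fy=4,interpolation=cv2.INTER_CUBIC)
cv2.imwrite('pics/ctop.png',A);cv2.imwrite('pics/cscene.png',B)
for n,im,x0,y0,x1,y1 in(('top',a,235,175,375,222),('scene',b,285,175,375,265)):
    m=(im[y0:y1,x0:x1].max(2)<45).astype(np.uint8)
    k,_,st,c=cv2.connectedComponentsWithStats(m)
    for i in range(1,k):
        if st[i,4]>15:
            uv=c[i]+[x0,y0];print(n,uv.round(1),st[i],ray(n,uv,55 if n=='top' else 55).round(1))
E
```

```text
top [252.2 190.4] [13 11  9 10 72] [505.4 207.   55. ]
top [303.2 197.5] [64 19  9  9 62] [486.   60.3  55. ]
top [354.7 205.2] [116  26   9   9  62] [465.2 -87.2  55. ]
scene [300.2 186.7] [12  8  8  7 36] [475.4 -70.4  55. ]
scene [323.6 213.1] [35 34  8  8 44] [496.9  76.6  55. ]
scene [351.2 243.8] [62 64 10  9 55] [517.6 223.2  55. ]
```

View pics/ctop.png

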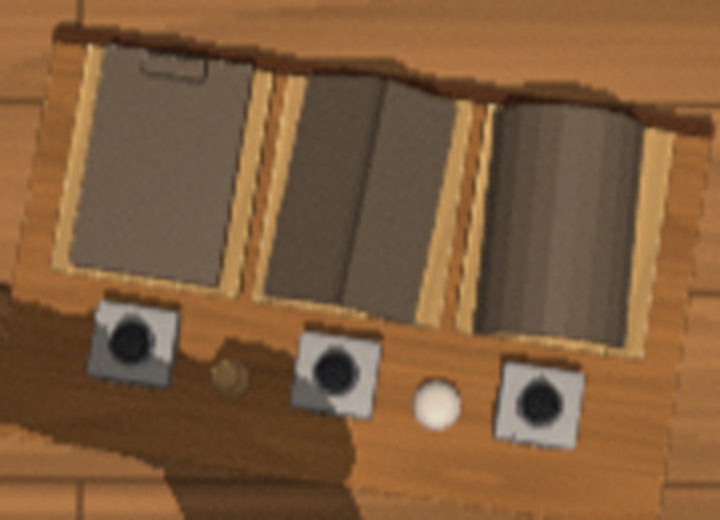

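View pics/cscene.png

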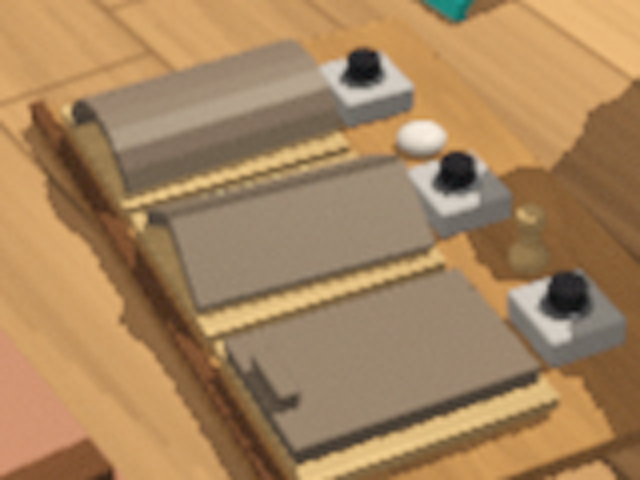

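Run:
```python
from h import *
from cell import status
s=status.get_state();R=cv2.Rodrigues(s['orientation'])[0];print(R.round(3),s['ee_pos'],s['clock'])
# pallet-level corners, tile (silhouette feet) in the top crop
q=np.array([[476,331],[622,347],[643,122],[500,108]])/4+[219.6,104.6]
P=np.array([ray('top',u,33) for u in q]);print(P.round(1))
print('sides',[np.linalg.norm(P[i]-P[i-1]).round(1) for i in range(4)],'centre',P.mean(0))
px=np.array([465.2,-87.2]);y=np.array([40.2,294.2]);y/=np.linalg.norm(y);x=np.array([y[1],-y[0]])
d=P.mean(0)[:2]-px;print('in plank frame from right plunger',d@x,d@y,'yaw',np.arctan2(x[1],x[0]))
# crown end points (middle of the ridge line top ends) in scene crop: near-robot end, far end
for u in ([297,42],[80,104]): print('scene crown end',ray('scene',np.array(u)/4+[209.6,169.6],75).round(1))
# plunger by two views: least squares crossing
for a,b in (([354.7,205.2],[300.2,186.7]),([303.2,197.5],[323.6,213.1])):
    for z in (45,50,55): print(z,ray('top',a,z)[:2].round(1),ray('scene',b,z)[:2].round(1))
```

```text
[[-0.902  0.431 -0.001]
 [ 0.431  0.902 -0.002]
 [-0.    -0.002 -1.   ]] [280.12706895 586.0092272  230.34676049] 0.1
[[ 518.7  -41.9   33. ]
 [ 507.8 -148.6   33. ]
 [ 675.  -164.5   33. ]
 [ 684.7  -58.7   33. ]]
sides [np.float64(166.9), np.float64(107.3), np.float64(168.0), np.float64(106.2)] centre [ 596.55715523 -103.42926885   33.        ]
in plank frame from right plunger 132.34496048732785 1.703769490095258 yaw -0.13580073081475555
scene crown end [ 512.1 -101.2   75. ]
scene crown end [ 680.  -117.8   75. ]
45 [465.9 -88.1] [466.9 -83.4]
50 [465.6 -87.7] [471.1 -76.9]
55 [465.3 -87.3] [475.4 -70.4]
45 [487.   60.8] [488.6  65.3]
50 [486.6  60.5] [492.7  70.8]
55 [486.2  60.2] [496.9  76.4]
```

Both views agree: the corners give 107 x 167 mm, and the tile sits 132 mm behind the right plunger. The half-round's crown is at about (596.5, -104) and its plunger at about (465, -87.5). I'll shut the gripper, align it and move across.

```bash
python3 -m jog '[[[0,0,0],-0.13],[[0,0,0],-0.13],[[0,0,0],-0.135],[[0,0,0],0]]' -1
python3 -m jog '[[[-0.27,-0.427,0],0],[[-0.27,-0.427,0],0],[[-0.27,-0.427,0],0],[[-0.27,-0.427,0],0],[[-0.27,-0.427,0],0],[[-0.27,-0.427,0],0],[[-0.27,-0.427,0],0],[[-0.27,-0.427,0],0],[[-0.27,-0.427,0],0],[[0,0,0],0]]'
```

```text
clock: 0.43
ee_pos: [280.2, 586.2, 230.7]
orientation: [-0.209, -3.134, 0.002]
contact_force: [-0.7, -0.5, 0.3]
finger_gap: 38.7
finger_force: 0.0
clock: 1.27
ee_pos: [426.1, 267.6, 231.5]
orientation: [0.237, 3.131, -0.005]
contact_force: [0.3, -0.7, -0.2]
finger_gap: 0.1
finger_force: 0.0
```

```bash
python3 -m jog '[[[-0.26,-0.41,0],0],[[-0.26,-0.41,0],0],[[-0.26,-0.41,0],0],[[-0.26,-0.41,0],0],[[-0.26,-0.41,0],0],[[-0.26,-0.41,0],0],[[-0.26,-0.41,0],0],[[-0.26,-0.41,0],0],[[-0.26,-0.41,0],0],[[0,0,0],0]]'
python3 -m jog '[[[0,0,0],0],[[0,0,0],0],[[0,0,0],0]]'
python3 - <<'E'
from h import *
from cell import status
s=status.get_state();R=cv2.Rodrigues(s['orientation'])[0];print(R.round(3));print((R.T@(np.array([596.5,-104,75])-s['ee_pos'])).round(1), s['ee_pos'])
E
```

```text
clock: 2.1
ee_pos: [559.9, -30.7, 231.4]
orientation: [0.235, 3.131, -0.008]
contact_force: [-0.3, -0.5, -1.1]
finger_gap: 0.2
finger_force: 0.0
clock: 2.35
ee_pos: [558.1, -19.8, 231.1]
orientation: [-0.211, -3.134, -0.001]
contact_force: [-0.0, -0.2, -0.3]
finger_gap: 0.6
finger_force: 0.0
[[-0.991  0.134 -0.001]
 [ 0.134  0.991  0.001]
 [ 0.001  0.001 -1.   ]]
[-49.4 -78.4 156. ] [558.09460862 -19.8257306  231.08399921]
```

```bash
python3 -m jog '[[[-0.22,-0.35,0],0],[[-0.22,-0.35,0],0],[[-0.22,-0.35,0],0],[[0,0,0.38],0],[[0,0,0.38],0],[[0,0,0.38],0],[[0,0,0.38],0],[[0,0,0],0],[[0,0,0],0],[[0,0,0],0]]'
python3 - <<'E'
from h import *
from cell import status,read_camera
s=status.get_state();R=cv2.Rodrigues(s['orientation'])[0];print((R.T@(np.array([596.5,-104,75])-s['ee_pos'])).round(1), s['ee_pos'],s['contact_force'])
b=read_camera('scene');cv2.imwrite('pics/c2.png',cv2.resize(b[90:250,180:380],None,fx=3.5,fy=3.5))
E
```

```text
clock: 3.18
ee_pos: [597.9, -105.5, 119.0]
orientation: [0.211, 3.132, 0.0]
contact_force: [0.5, -0.1, 0.1]
finger_gap: 0.0
finger_force: 0.0
[ 1.7  1.2 44. ] [ 597.93094671 -105.47314879  119.04063722] [ 0.45718668 -0.09140778  0.07850334]
```

View pics/c2.png

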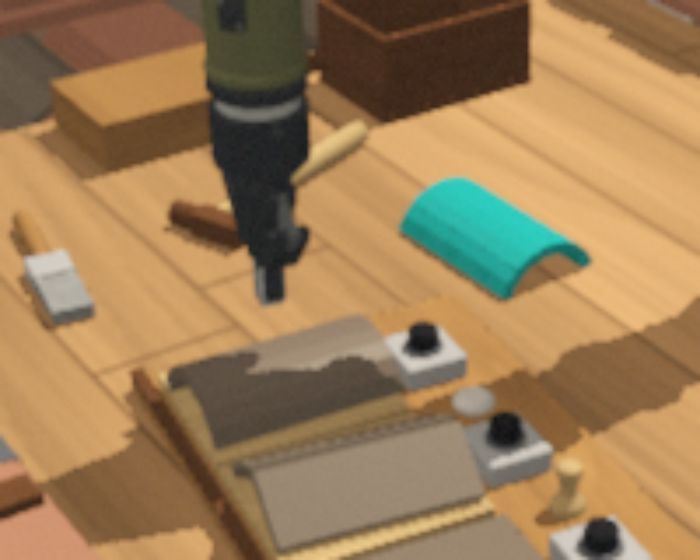

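The shut fingers hang above the half-round's crown, with their tips at about (270,298) in the crop. I'll descend gently.

```bash
python3 -m jog '[[[0.02,0.015,0.2],0],[[0,0,0.2],0],[[0,0,0.08],0],[[0,0,0],0],[[0,0,0],0],[[0,0,0],0]]'
python3 -m jog '[[[0,0,0.02],0],[[0,0,0.02],0],[[0,0,0],0],[[0,0,0],0]]'
```

```text
clock: 3.73
ee_pos: [596.6, -105.2, 82.9]
orientation: [0.213, 3.132, 0.0]
contact_force: [0.2, -0.8, 0.1]
finger_gap: 0.1
finger_force: 0.0
clock: 4.07
ee_pos: [595.5, -105.1, 78.4]
orientation: [0.213, 3.134, 0.0]
contact_force: [-1.2, -0.1, 0.6]
finger_gap: 0.0
finger_force: 0.0
```

```bash
python3 -m jog '[[[0,0,0.02],0],[[0,0,0.02],0],[[0,0,0],0],[[0,0,0],0]]'
python3 -m jog '[[[0,0,0.02],0],[[0,0,0],0],[[0,0,0],0]]'
```

```text
clock: 4.4
ee_pos: [595.4, -105.0, 75.1]
orientation: [-0.213, -3.134, -0.0]
contact_force: [-0.3, 0.2, -0.2]
finger_gap: 0.0
finger_force: 0.0
clock: 4.65
ee_pos: [595.7, -105.1, 74.0]
orientation: [0.213, 3.134, 0.0]
contact_force: [0.4, 0.2, 0.2]
finger_gap: -0.0
finger_force: 0.5
```

```bash
python3 -m jog '[[[0,0,0.015],0],[[0,0,0],0],[[0,0,0],0]]'
```

```text
clock: 4.9
ee_pos: [595.7, -105.1, 73.2]
orientation: [0.213, 3.134, 0.0]
contact_force: [-1.0, -1.2, 4.1]
finger_gap: 0.0
finger_force: 2.1
```

There is a clear light contact of about 4 N. Next I'll lift off and go over to the right plunger.

```bash
python3 -m jog '[[[0,0,-0.1],0],[[0,0,-0.3],0],[[0,0,-0.4],0],[[0,0,0],0],[[0,0,0],0],[[0.44,0,0],0],[[0.44,0,0],0],[[0.44,0,0],0],[[0.44,0,0],0],[[0,0,0],0]]'
python3 -m jog '[[[0,0,0],0],[[0,0,0],0],[[0,0,0],0]]'
python3 - <<'E'
from h import *
from cell import status
s=status.get_state();R=cv2.Rodrigues(s['orientation'])[0];print((R.T@(np.array([465.3,-87.5,55])-s['ee_pos'])).round(1), s['ee_pos'])
E
```

```text
clock: 5.73
ee_pos: [457.3, -86.2, 130.2]
orientation: [-0.212, -3.126, -0.004]
contact_force: [0.4, -0.1, 0.2]
finger_gap: 0.1
finger_force: 0.0
clock: 5.98
ee_pos: [465.6, -87.3, 132.7]
orientation: [0.213, 3.134, -0.001]
contact_force: [-0.6, -0.6, 0.6]
finger_gap: 0.3
finger_force: 0.0
[ 0.3 -0.2 77.7] [465.57273905 -87.29687333 132.6960816 ]
```

```bash
python3 -m jog '[[[0,0,0.4],0],[[0,0,0.4],0],[[0,0,0.13],0],[[0,0,0],0],[[0,0,0],0],[[0,0,0],0]]'
python3 - <<'E'
from h import *
from cell import read_camera
b=read_camera('scene');cv2.imwrite('pics/c3.png',cv2.resize(b[130:230,240:380],None,fx=5,fy=5))
E
```

```text
clock: 6.48
ee_pos: [466.1, -87.5, 64.2]
orientation: [0.213, 3.132, -0.0]
contact_force: [-0.8, 0.1, 0.1]
finger_gap: 0.0
finger_force: 0.0
```

View pics/c3.png

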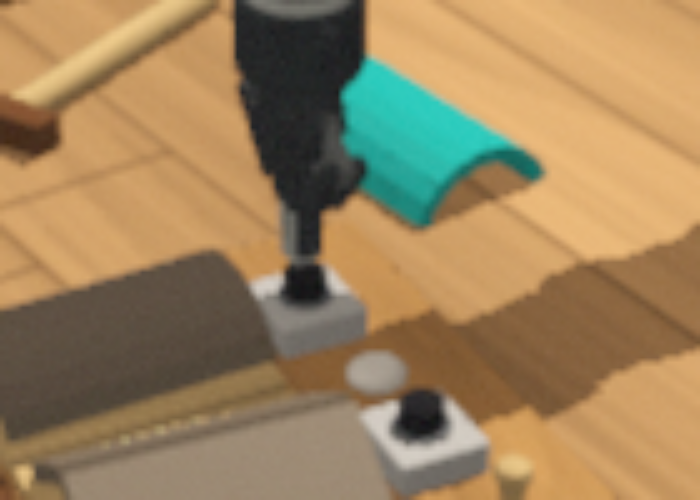

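The fingertips stand right above the right plunger, at about (303,275) in the crop. I'll press.

```bash
python3 -m jog '[[[0,0,0.05],0],[[0,0,0.05],0],[[0,0,0.05],0],[[0,0,0.05],0],[[0,0,0],0],[[0,0,0],0],[[0,0,0],0]]'
python3 -m jog '[[[0,0,0.03],0],[[0,0,0],0],[[0,0,0],0]]'
```

```text
clock: 7.12
ee_pos: [465.5, -87.2, 48.5]
orientation: [0.213, 3.133, 0.0]
contact_force: [2.8, 0.8, 3.8]
finger_gap: -0.2
finger_force: 2.1
clock: 7.37
ee_pos: [465.6, -87.2, 47.0]
orientation: [0.213, 3.133, 0.001]
contact_force: [-1.2, 0.8, 11.8]
finger_gap: 0.2
finger_force: 5.9
```

At 11.8 N and z = 47 mm the plunger is on its stop. I'll withdraw.

```bash
python3 -m jog '[[[0,0,-0.1],0],[[0,0,-0.3],0],[[0,0,-0.5],0],[[0,0,-0.5],0],[[0,0,-0.5],0],[[0,0,0],0],[[0,0,0],0],[[0,0,0],0],[[0,0,0],0]]'
python3 - <<'E'
from h import *
from cell import read_camera
a=cv2.imread('pics/scene0.png');b=read_camera('scene');cv2.imwrite('pics/c4.png',np.vstack([cv2.resize(i[165:265,210:370],None,fx=3,fy=3) for i in(a,b)])[:600])
E
```

```text
clock: 8.12
ee_pos: [463.2, -87.1, 186.3]
orientation: [-0.212, -3.131, 0.0]
contact_force: [-0.9, -0.2, 0.4]
finger_gap: -0.2
finger_force: 0.0
```

View pics/c4.png

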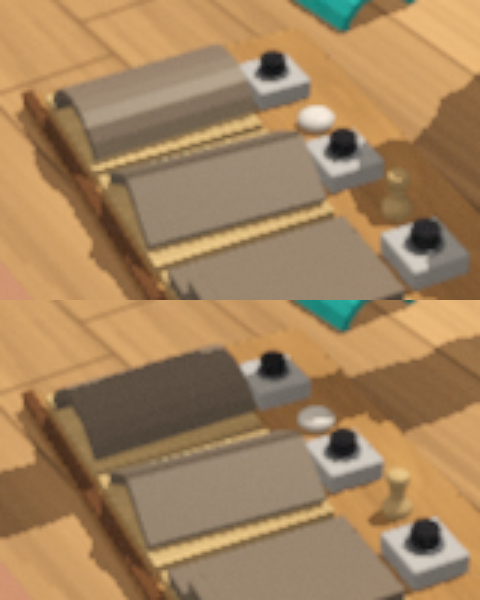

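The before and after crops match: the right plunger is up again at (272,365), and the tile, stone and stamp haven't moved. Handing in.

```bash
python3 -c "
from cell import workorder
print(workorder.hand_in())"
```

```text
the job is handed in; nothing more can be done
None
```

I touched the half-round tile's crown at about 4 N, pressed the right plunger to its stop at about 12 N, and handed the job in after about 8 s; the final picture showed the plunger back up and nothing visibly moved, but no verdict was returned.

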